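# Interpass temperature check behind a welding magnet

### The job

Check the bracket's temperature before the last weld run: lift the red welding magnet off the black spot and set it down in the blue tray, then take the thermometer from its mat and hold it still for two seconds, square to the plate with its lens about 10 cm from it, sighted on the middle of the black spot. Then lay the thermometer flat back on its mat. Drop nothing, do not knock the thermometer against the bracket, and leave the other things where they are.

Things in the scene. Friction and masses are not known exactly. Their poses are not given: they have to be found in the camera images.
- weldment: steel bracket being welded, heavy, does not shift: base plate 190 x 200 x 12 mm, across it an upright plate 180 mm long, 12 mm thick, its top edge 112 mm above the bench. Origin on the bench below the middle of the upright's front face; z up, y along the joint, +x into the face. The base reaches 130 mm in front of the face, 60 mm behind.
- spot (a point): centre of the matt black round measuring spot, 40 mm diameter, on the front face of the upright, at the middle of its length, 67 mm above the bench; axes as the bracket's: +x points into the plate, square to its face
- magnet: red welding magnet (90 degree square), 0.5 kg, switched off so it lifts away freely: triangular block 110 mm long (x), 30 mm thick (y), 95 mm high plus an 8 mm black knob on top. Stands on the base plate (underside 12 mm above the bench), its tall leg against the upright, over the spot. Origin at its underside, 45 mm from the back of the tall leg (+x) and 65 mm from the low tip (-x); z up
- magnet_mid (a point): point in the magnet's middle, 40 mm above its origin. The top edge slopes from 95 mm high at x = +15 mm to 28 mm at the tip (82 mm over the origin): grip the 30 mm thickness from above over the origin, TCP about 55 mm above the underside
- tray: blue open steel tool tray, empty, fixed, 160 mm (x) by 210 mm (y), 35 mm high, walls and floor 4 mm; origin under its middle, z up
- mat: green flat instrument mat, fixed, 200 mm (x) by 210 mm (y), 4 mm thick; origin under its middle, z up. It and the tray can stand in either of two places
- gun: yellow and black pistol infrared thermometer, 0.3 kg, on, trigger locked, lying on its side on the mat (underside on the mat's top). Barrel 139 mm long (x -69 to the lens end at +70), 46 mm across (y), 42 mm thick (z). Origin on its underside below the barrel's axis (21 mm up), at the place to grip: pads across the 46 mm, just forward of handle and trigger; z up
- lens (a point): centre of the thermometer's lens face, 70 mm in front of the gun's origin, 21 mm above its underside; its +x axis is the line of sight, axes as the gun's
- gun_mid (a point): middle of the thermometer between barrel and handle: x -12 mm, y -30 mm, z 21 mm from the gun's origin. The black handle, 36 mm thick, leaves the rear of the barrel to -y, lying between x = -90 and -15 mm and reaching y = -120 mm
- grinder: green and black angle grinder lying disc up, 300 mm long, 135 mm wide at the side handle, 80 mm high; origin under its motor housing; a bystander, leave it
- spraycan: red spray can standing upright, 60 mm diameter, about 190 mm tall; origin at its foot; a bystander, leave it
- tape: orange tape measure lying flat, 72 x 70 x 40 mm; origin under its middle; a bystander, leave it
- hammer: hammer lying flat, 280 mm long; origin about its middle; a bystander, leave it
- wrench: steel wrench lying flat, 220 mm long; origin about its middle; a bystander, leave it
- brush: flat brush with a wooden handle, 220 mm long; origin about its middle; a bystander, leave it
- pliers: pliers with red handles lying flat, 190 mm long; origin near the middle of the handles; a bystander, leave it
There are look-alikes about, which are no part of the job. What is shaped like the magnet but turquoise is not meant.

How it is judged:
By the outcome, as a careful person would: the job done as asked, in the order asked, and still so for the second after the job is handed in, with the robot touching nothing.
It also fails if it takes over 72 s, if anything falls off the work surface, if the arm or the gripper's body presses on something with over 40 N, if the wrist force passes 120 N, or if a joint passes its speed limit or range.

### The arm

A 6-joint arm with a two-finger parallel gripper is mounted at the origin on the work surface. World frame = base frame: x ahead of the robot, y to its left, z up, the work surface at z = 0. Lengths are in m, angles in rad, forces in N, time in s.
With the tool pointing down it reaches from about 0.375 to 0.9 m from the base axis. Payload 3.1 kg.
Tool frame: the origin (TCP) lies between the finger pads, 19 mm behind the fingertips; this is the grasp point; z points along the fingers, y is the line along which they close (so a half turn about z gives the same grasp; the last joint's range is limited). The gripper opens to 85 mm and grips with 20 to 120 N. Pads are 22 mm wide; open, the fingers measure 114 mm over their backs; the gripper's body (76 mm by 85 mm) begins 54 mm behind the grasp point. The pads swing forward as they close: fully open they stand 13 mm farther back than shut.
Start: joints at [-1.304, 0.527, 1.433, -0, 1.181, -0.178], TCP at [0.269, -0.564, 0.25] pointing down, gripper open.
Joint ranges: [-3.08, 3.08], [-0.75, 2.2], [0.22, 2.44], [-1.43, 4.57], [0, 2.65], [-2.85, 2.85]. Speed limits (rad/s): [2.79, 2.79, 3.14, 3.14, 3.14, 3.14].

### API

Orientations are given as a unit quaternion [x, y, z, w].
In Python, from station import manip, cams, sign_off gives the robot as it stands.
- The arm moves only by the tool carry_out, never from a script. Its argument "targets" is a list that holds one entry, the list of rows, each a list of 7 numbers: the shift along the tool's x, y, z in cm, then the turn, a rotation vector about the tool's x, y, z in degrees, then the finger opening in cm, from 0 to 8.54. A call has 1 to 12 rows; each row is the pose to reach, as a shift and turn from the pose commanded when the call began, along the tool's axes at that moment; what a row does not reach only later rows make up. A row lasts 1/12 s, in which the tool goes at most 41.7 mm and 7.16 degrees, less where a joint would pass 70% of its speed; a pose out of reach is approached as far as the arm can. A call with a gripper value outside its range is refused whole. The fingers move at their own pace and stop on an object; "force" is the grip in N (left out, the last holds). Time passes only in rows, so rows that repeat a pose let the fingers close. It gives the time, the measured TCP pose, the force, the opening and the grip force at its end, in the units of the state.
- manip.sense(): the state, without advancing time (a new reading comes with each control period).
- cams.snapshot(name): name is "scene" or "side" or "wrist"; returns the picture (384x512x3 uint8, red, green, blue); there is no depth.
- cams.camera_info(name): a dict with "K" (3x3 intrinsics, pixels), "T" (4x4, takes a point from camera to world coordinates). Camera axes: x right, y down, z forward; pixel columns grow to the right and rows downward; lengths in m; the calibration is good to about 2 mm. A picture is of the moment at which its call begins: read the wrist's pose just before it. camera_info takes no time and is no camera call; for the wrist camera it gives the pose at the moment of the call.
- sign_off(): hands the job in; it is judged then, once.
The state is a dict: "t": time; "q": joint angles; "qd": joint speeds; "tau": joint torques, N m; "tcp_pos": TCP position; "tool_rot": TCP orientation; "force": force on the tool from outside, world axes, zero at the start; "ft_torque": the same for the moment, N m; "finger_gap": opening from 0.0 (shut) to 1.0 (fully open); "gripper_force": force on a finger pad.
Only numpy, scipy, OpenCV 4.12 (cv2) and the standard library are available. Lean on these libraries where they do the work, as an engineer would, in place of code of your own. Each camera call takes 0.05 s, during which the arm holds its last target. There are 200 camera calls.

## Working session

There is one attempt and no reset: what is moved stays moved. The work goes in short steps, Python scripts to look and compute and a tool call to move; the robot and the scene stay as the last step left them, time stands still between calls to the robot, and variables do not carry over. Pictures are saved under pics/ and viewed, at most 12 in all, crops included, and the job is handed in when it is done.

Besides the shell and the picture viewer there is one more tool, called after "Request:" as a command line: name --argument value ..., lists and objects as JSON in quotes. carry_out: Moves the arm, as the interface text tells. Its arguments: {"type":"object","properties":{"targets":{"type":"array"},"force":{"type":"number"}},"required":["targets"]}

```bash
ls; mkdir -p pics; python3 - <<'E'
from station import manip,cams
import cv2,numpy as np
s=manip.sense();print({k:np.round(v,3) for k,v in s.items()})
for n in("scene","side","wrist"):
    c=cams.camera_info(n);print(n,np.round(c["K"],1).tolist(),np.round(c["T"],3).tolist())
    cv2.imwrite(f"pics/{n}0.png",cams.snapshot(n)[:,:,::-1])
E
```

```text
pics
{'t': np.float64(0.0), 'q': array([-1.304,  0.528,  1.434, -0.   ,  1.181, -0.178]), 'qd': array([-0.   , -0.   , -0.001, -0.   ,  0.001, -0.   ]), 'tau': array([ 0.0000e+00, -4.4235e+01, -1.7802e+01, -0.0000e+00,  8.0000e-03,
        0.0000e+00]), 'tcp_pos': array([ 0.269, -0.563,  0.249]), 'tool_rot': array([ 0.975,  0.221, -0.   , -0.001]), 'force': array([-0.744, -0.207,  0.546]), 'ft_torque': array([-0.033,  0.069,  0.041]), 'gripper_force': np.float64(0.0), 'finger_gap': np.float64(0.996)}
scene [[437.1, 0.0, 258.0], [0.0, 437.1, 195.0], [0.0, 0.0, 1.0]] [[0.856, 0.385, -0.345, 1.007], [0.517, -0.65, 0.557, -0.682], [-0.009, -0.655, -0.756, 1.203], [0.0, 0.0, 0.0, 1.0]]
side [[363.4, 0.0, 254.9], [0.0, 363.4, 190.2], [0.0, 0.0, 1.0]] [[-0.949, -0.237, 0.208, 0.243], [-0.315, 0.681, -0.662, 1.006], [0.015, -0.693, -0.72, 0.99], [0.0, 0.0, 0.0, 1.0]]
wrist [[282.1, 0.0, 257.3], [0.0, 282.1, 191.3], [0.0, 0.0, 1.0]] [[0.431, -0.869, -0.242, 0.331], [-0.902, -0.415, -0.114, -0.535], [-0.001, 0.268, -0.963, 0.373], [0.0, 0.0, 0.0, 1.0]]
```

View pics/scene0.png

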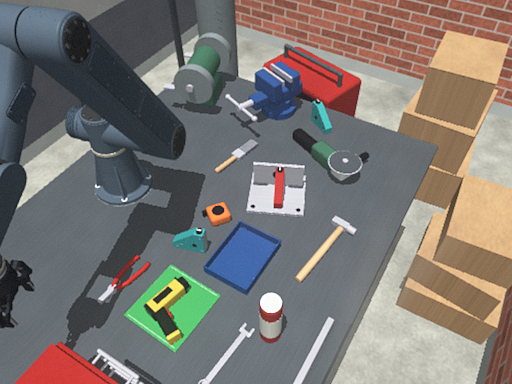

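View pics/side0.png

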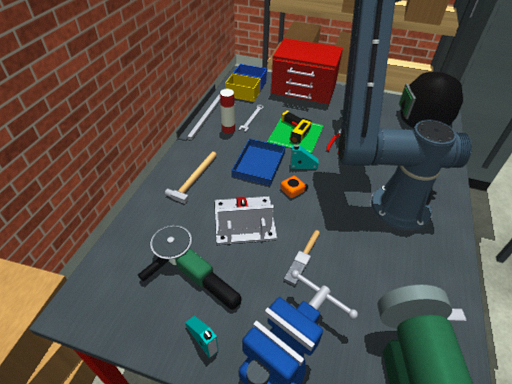

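The scene view shows the red magnet on the bracket at about (279,187), the blue tray at (243,256), the green mat with the gun at (172,303) and the turquoise look-alikes at (190,240) and (320,115). The side view sees the bracket from behind, at (245,220).

```bash
cat > h.py <<'E'
import numpy as np,cv2
from station import manip,cams
from scipy.spatial.transform import Rotation as R
def cam(n):
    c=cams.camera_info(n);return np.array(c["K"]),np.array(c["T"])
def onz(c,px,z):
    K,T=c;px=np.atleast_2d(px).astype(float)
    d=(T[:3,:3]@np.linalg.inv(K)@np.c_[px,np.ones(len(px))].T).T
    return T[:3,3]+d*((z-T[2,3])/d[:,2])[:,None]
def proj(c,P):
    K,T=c;p=(np.atleast_2d(P)-T[:3,3])@T[:3,:3]@K.T
    return p[:,:2]/p[:,2:]
def mask(im,h0,h1,s=110,v=40):
    h=cv2.cvtColor(im,cv2.COLOR_RGB2HSV);return cv2.inRange(h,(h0,s,v),(h1,255,255))
def blobs(m,amin=60):
    return [c for c in sorted(cv2.findContours(m,cv2.RETR_EXTERNAL,cv2.CHAIN_APPROX_NONE)[0],key=cv2.contourArea,reverse=True) if cv2.contourArea(c)>amin]
E
python3 - <<'E'
from h import *
im=cv2.imread("pics/scene0.png")[:,:,::-1].copy();c=cam("scene")
for n,r,z in(("tray",(105,125),.035),("mat",(50,70),.004),("gun",(22,32),.025),("red",(0,6),.1),("turq",(80,95),.05)):
    for b in blobs(mask(im,*r))[:5]:
        px=b[:,0,:];rc=cv2.minAreaRect(onz(c,px,z)[:,:2].astype(np.float32))
        print(n,px.mean(0).round(),cv2.contourArea(b),np.round(rc[0],3),np.round(rc[1],3),round(rc[2],1))
print(onz(c,[[248,212],[305,215],[253,163],[305,165]],[.012]*4 if 0 else .012).round(3))
cv2.imwrite("pics/br.png",cv2.resize(im[140:350,110:320,::-1],None,fx=2.8,fy=2.8,interpolation=cv2.INTER_CUBIC))
E
```

```text
tray [243. 257.] 3061.0 [ 0.562 -0.061] [0.223 0.168] 89.8
tray [278.  89.] 1681.5 [0.216 0.762] [0.219 0.426] 21.8
mat [173. 307.] 4226.5 [ 0.465 -0.3  ] [0.21 0.2 ] 87.2
gun [166. 296.] 603.5 [ 0.443 -0.294] [0.112 0.061] 78.4
gun [174. 336.] 117.0 [ 0.537 -0.38 ] [0.04  0.029] 67.7
red [317.  74.] 2361.0 [0.389 0.837] [0.253 0.512] 74.5
red [ 66. 372.] 2256.5 [ 0.389 -0.584] [0.253 0.103] 30.9
red [278. 188.] 250.5 [0.544 0.2  ] [0.029 0.183] 28.0
red [132. 277.] 158.5 [ 0.355 -0.319] [0.119 0.021] 77.3
red [270. 314.] 149.0 [ 0.752 -0.217] [0.059 0.041] 25.0
turq [191. 240.] 484.0 [ 0.391 -0.098] [0.112 0.089] 17.7
turq [321. 116.] 358.0 [0.475 0.666] [0.068 0.217] 38.8
[[0.474 0.111 0.012]
 [0.651 0.2   0.012]
 [0.363 0.326 0.012]
 [0.54  0.418 0.012]]
```

View pics/br.png

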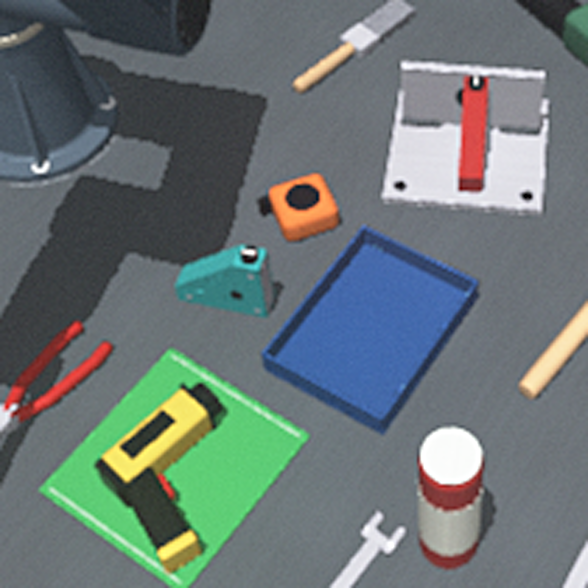

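The enlarged crop shows the lens end of the gun pointing up and right, and its handle pointing down and right. The bracket's front edge faces the camera, with the magnet's low tip toward the viewer. Next I'll take a close wrist view over the mat.

Request:
carry_out --targets '[[[28.5, -16, -8, 0, 0, -50, 8.5], [28.5, -16, -8, 0, 0, -50, 8.5], [28.5, -16, -8, 0, 0, -50, 8.5], [28.5, -16, -8, 0, 0, -50, 8.5], [28.5, -16, -8, 0, 0, -50, 8.5], [28.5, -16, -8, 0, 0, -50, 8.5], [28.5, -16, -8, 0, 0, -50, 8.5], [28.5, -16, -8, 0, 0, -50, 8.5], [28.5, -16, -8, 0, 0, -50, 8.5], [28.5, -16, -8, 0, 0, -50, 8.5], [28.5, -16, -8, 0, 0, -50, 8.5], [28.5, -16, -8, 0, 0, -50, 8.5]]]'

```text
t: 1.15
tcp_pos: [0.4566, -0.2979, 0.3294]
tool_rot: [0.791, 0.612, -0.0, -0.001]
force: [-0.3, -0.1, 0.3]
finger_gap: 0.994
gripper_force: 0.0
```

```bash
python3 - <<'E'
from h import *
s=manip.sense();print(s["t"],s["tcp_pos"].round(3),R.from_quat(s["tool_rot"]).as_matrix().round(3).tolist())
c=cam("wrist");im=cams.snapshot("wrist");np.savez("w1.npz",im=im,K=c[0],T=c[1])
cv2.imwrite("pics/w1.png",im[:,:,::-1])
E
```

```text
1.15 [ 0.457 -0.298  0.329] [[0.252, 0.968, -0.001], [0.968, -0.252, 0.0], [0.0, -0.001, -1.0]]
```

View pics/w1.png

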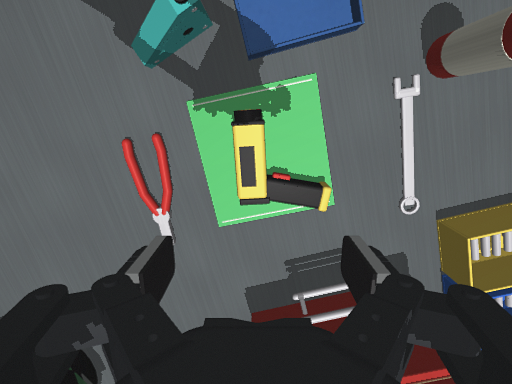

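The wrist view has the gun's lens tip at (248,110), its barrel centreline at column 250 or so, its rear at row 203 and its handle running right to (327,198).

```bash
python3 - <<'E'
from h import *
d=np.load("w1.npz");im=d["im"];c=(d["K"],d["T"])
print("cam",c[1][:3,3].round(3))
m=mask(im,50,75,80);b=blobs(m)[0];rc=cv2.minAreaRect(onz(c,cv2.convexHull(b)[:,0],.004)[:,:2].astype(np.float32));print("mat",np.round(rc[0],3),np.round(rc[1],3),rc[2])
for b in blobs(mask(im,105,125)):print("blue",b[:,0].mean(0).round(),cv2.boundingRect(b))
y=mask(im,20,34)
L=[];Rr=[]
for r in range(128,172,2):
    x=np.where(y[r])[0];x=x[(x>225)&(x<285)];L.append([x.min()-.0,r+.5]);Rr.append([x.max()+1.,r+.5])
for z in(.025,.046):
    l=onz(c,L,z)[:,:2];r=onz(c,Rr,z)[:,:2];mid=(l+r)/2
    dv=np.linalg.svd(mid-mid.mean(0))[2][0];dv*=np.sign(dv[1]);n=np.array([-dv[1],dv[0]])
    print(z,"yaw",np.degrees(np.arctan2(dv[1],dv[0])),"mid",mid.mean(0),"width",np.mean((l-r)@n))
    # lens end / rear: non-green pixels along centreline
    for row in (109,110,111,112,203,204):
        p=onz(c,[[249,row]],z)[0,:2];print(row,((p-mid.mean(0))@dv).round(4),end=" ")
    print()
h=cv2.cvtColor(im,cv2.COLOR_RGB2HSV)
for r in list(range(104,126,2))+list(range(194,210,2)):print(r,im[r,249],im[r,240],im[r,258])
E
```

```text
cam [ 0.475 -0.233  0.454]
mat [ 0.467 -0.299] [0.211 0.2  ] 87.12845611572266
blue [295.  21.] (234, 0, 130, 60)
blue [502. 298.] (486, 288, 26, 28)
blue [447. 283.] (442, 274, 15, 20)
0.025 yaw 78.48161318361903 mid [ 0.44957974 -0.28223625] width 0.0469660644047907
109 0.0591 110 0.0577 111 0.0563 112 0.0549 203 -0.0847 204 -0.0864 
0.046 yaw 78.48161318361905 mid [ 0.45080522 -0.27981564] width 0.04466512595485285
109 0.0562 110 0.0549 111 0.0535 112 0.0522 203 -0.0805 204 -0.0821 
104 [ 56 114  69] [ 56 115  70] [ 65 133  80]
106 [ 55 114  68] [ 56 114  69] [ 55 114  68]
108 [ 66 115  68] [ 55 115  69] [ 60 112  67]
110 [26 23 28] [62 58 38] [22 24 26]
112 [30 30 31] [28 27 28] [24 24 23]
114 [31 31 32] [26 24 27] [26 25 26]
116 [31 30 31] [27 27 28] [25 25 26]
118 [29 28 30] [25 26 25] [32 32 33]
120 [29 28 30] [26 26 28] [25 26 25]
122 [54 54 55] [30 29 29] [58 57 60]
124 [102  92  60] [67 65 65] [146 130  64]
194 [243 233 116] [240 225 107] [243 235 119]
196 [244 235 117] [240 224 106] [245 232 114]
198 [166 144  64] [218 185  81] [102  90  47]
200 [71 72 73] [47 39 49] [69 69 71]
202 [65 63 64] [44 36 42] [64 61 63]
204 [ 61 100  69] [47 66 50] [ 73 142  89]
206 [104 211 127] [105 214 128] [104 211 128]
208 [104 210 126] [103 209 126] [104 210 127]
```

Request:
carry_out --targets '[[[50, -5, 0, 0, 0, -41.5, 8.5], [50, -5, 0, 0, 0, -41.5, 8.5], [50, -5, 0, 0, 0, -41.5, 8.5], [50, -5, 0, 0, 0, -41.5, 8.5], [50, -5, 0, 0, 0, -41.5, 8.5], [50, -5, 0, 0, 0, -41.5, 8.5], [50, -5, 0, 0, 0, -41.5, 8.5], [50, -5, 0, 0, 0, -41.5, 8.5], [50, -5, 0, 0, 0, -41.5, 8.5], [50, -5, 0, 0, 0, -41.5, 8.5], [50, -5, 0, 0, 0, -41.5, 8.5], [50, -5, 0, 0, 0, -41.5, 8.5]]]'

```text
t: 2.2
tcp_pos: [0.5344, 0.1973, 0.3295]
tool_rot: [0.524, 0.852, -0.0, -0.0]
force: [2.1, -0.2, 0.8]
finger_gap: 0.996
gripper_force: 0.0
```

Request:
carry_out --targets '[[[0, 0, 0, 0, 0, 0, 8.5], [0, 0, 0, 0, 0, 0, 8.5], [0, 0, 0, 0, 0, 0, 8.5]]]'

```text
t: 2.45
tcp_pos: [0.534, 0.1956, 0.3293]
tool_rot: [0.523, 0.852, -0.001, -0.0]
force: [0.2, 0.4, -0.5]
finger_gap: 0.995
gripper_force: 0.0
```

```bash
python3 - <<'E'
from h import *
s=manip.sense();print(s["t"],s["tcp_pos"].round(3),R.from_quat(s["tool_rot"]).as_matrix().round(3).tolist())
c=cam("wrist");im=cams.snapshot("wrist");np.savez("w2.npz",im=im,K=c[0],T=c[1])
cv2.imwrite("pics/w2.png",im[:,:,::-1])
E
```

```text
2.45 [0.534 0.196 0.329] [[-0.453, 0.892, -0.002], [0.892, 0.453, -0.001], [-0.0, -0.002, -1.0]]
```

View pics/w2.png

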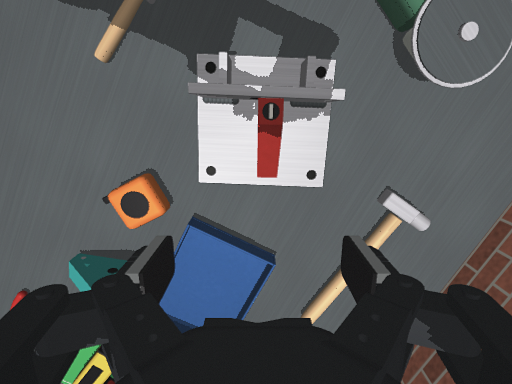

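The wrist view shows the base plate's front corners at (199,182) and (323,187), the upright's top running from (188,90) to (345,96), the red magnet between (271,110) and (267,177), and the tray at (218,275).

```bash
python3 - <<'E'
from h import *
d=np.load("w2.npz");im=d["im"];c=(d["K"],d["T"]);print("cam",c[1][:3,3].round(3))
g=cv2.cvtColor(im,cv2.COLOR_RGB2GRAY)
for x in(195,215,245,300,325,338):print(x,list(g[76:112,x]))
# base front edge
E=[]
for x in range(210,316,3):
    col=g[165:205,x].astype(int);k=np.argmin(np.diff(col));E.append([x+.5,166+k])
P=onz(c,E,.012)[:,:2];v=np.linalg.svd(P-np.median(P,0))[2][0];v*=np.sign(v[0]);print("front edge yaw of x",np.degrees(np.arctan2(v[1],v[0]))+90)
S=[]
for r in range(120,178,3):
    row=g[r,180:345].astype(int);k=np.where(row>185)[0];S.append([180+k.min(),180+k.max()+1,r+.5])
S=np.array(S)
l=onz(c,S[:,[0,2]],.012)[:,:2];r=onz(c,S[:,[1,2]],.012)[:,:2]
for q in(l,r):
    w=np.linalg.svd(q-q.mean(0))[2][0];w*=np.sign(w[1]);print("side yaw",np.degrees(np.arctan2(w[1],w[0])),q.mean(0))
n=np.array([-v[1],v[0]]);print("width",np.median((r-l)@v)); mid=np.median((l@v+r@v)/2); fe=np.median(P@n)
face=mid*v+(fe+.13)*n;print("face centre",face,"n",n)
m=mask(im,0,6,120)|mask(im,174,180,120);b=[b for b in blobs(m) if abs(b[:,0,0].mean()-270)<20][0][:,0]
print(cv2.boundingRect(b))
for r in range(125,178,8):
    x=b[b[:,1]==r][:,0];a=(r+.5-128)/50
    for z in(.05,.08):
        q=onz(c,[[x.min(),r+.5],[x.max()+1,r+.5]],z)[:,:2];print(r,z,((q-face)@v).round(4),((q-face)@n).round(4))
print("bbox tip",((onz(c,[[267,178]],.04)[0,:2]-face)@n))
t=mask(im,105,125);b=[b for b in blobs(t)][0];print(cv2.boundingRect(b))
for z,pt in((.035,[[190,217],[275,259]]),):print("tray corners?",onz(c,pt,z).round(3))
E
```

```text
cam [0.504 0.256 0.454]
195 [np.uint8(96), np.uint8(96), np.uint8(96), np.uint8(95), np.uint8(97), np.uint8(95), np.uint8(93), np.uint8(129), np.uint8(125), np.uint8(123), np.uint8(126), np.uint8(126), np.uint8(125), np.uint8(124), np.uint8(124), np.uint8(125), np.uint8(123), np.uint8(89), np.uint8(89), np.uint8(96), np.uint8(96), np.uint8(96), np.uint8(96), np.uint8(96), np.uint8(97), np.uint8(98), np.uint8(100), np.uint8(99), np.uint8(96), np.uint8(95), np.uint8(95), np.uint8(94), np.uint8(96), np.uint8(96), np.uint8(96), np.uint8(95)]
215 [np.uint8(126), np.uint8(125), np.uint8(126), np.uint8(125), np.uint8(124), np.uint8(128), np.uint8(124), np.uint8(111), np.uint8(128), np.uint8(124), np.uint8(123), np.uint8(125), np.uint8(127), np.uint8(126), np.uint8(124), np.uint8(123), np.uint8(124), np.uint8(121), np.uint8(80), np.uint8(74), np.uint8(91), np.uint8(91), np.uint8(88), np.uint8(95), np.uint8(92), np.uint8(83), np.uint8(77), np.uint8(138), np.uint8(234), np.uint8(229), np.uint8(226), np.uint8(223), np.uint8(225), np.uint8(225), np.uint8(220), np.uint8(224)]
245 [np.uint8(129), 
[... 2392 characters left out ...]
0.0338]
125 0.08 [-0.0087  0.0222] [-0.0339 -0.0326]
133 0.05 [-0.0082  0.0241] [-0.0462 -0.0448]
133 0.08 [-0.0083  0.0216] [-0.044  -0.0428]
141 0.05 [-0.0077  0.0248] [-0.0573 -0.0559]
141 0.08 [-0.0079  0.0222] [-0.0543 -0.053 ]
149 0.05 [-0.0072  0.0227] [-0.0685 -0.0673]
149 0.08 [-0.0074  0.0203] [-0.0648 -0.0636]
157 0.05 [-0.0067  0.0234] [-0.08   -0.0787]
157 0.08 [-0.0069  0.021 ] [-0.0754 -0.0742]
165 0.05 [-0.0077  0.0227] [-0.0917 -0.0904]
165 0.08 [-0.0078  0.0203] [-0.0862 -0.085 ]
173 0.05 [-0.0072  0.022 ] [-0.1035 -0.1022]
173 0.08 [-0.0074  0.0196] [-0.0971 -0.0959]
bbox tip -0.11186736410650398
(159, 217, 117, 116)
tray corners? [[0.481 0.065 0.035]
 [0.635 0.061 0.035]]
```

```bash
python3 - <<'E'
from h import *
d=np.load("w2.npz");im=d["im"];c=(d["K"],d["T"]);g=cv2.cvtColor(im,cv2.COLOR_RGB2GRAY).astype(int)
E=[]
for x in list(range(205,255,3))+list(range(290,340,3)):
    col=g[90:103,x];k=np.argmin(np.diff(col));E.append([x+.5,91+k])
P=onz(c,E,.112)[:,:2];a=np.polyfit(P[:,0],P[:,1],1);yaw=np.arctan(a[0])
print("upright yaw",np.degrees(yaw)+90,"resid",np.abs(P[:,1]-np.polyval(a,P[:,0])).max())
ya=np.radians(114.7-90);v=np.array([np.cos(ya),np.sin(ya)]);n=np.array([-v[1],v[0]])
row=g[88,180:200];print("L",row);print("R",g[95,335:352])
f=np.median(P@n)
L=onz(c,[[188.,88.5]],.112)[0,:2];Rr=onz(c,[[345.5,95.5]],.112)[0,:2]
print("len",(Rr-L)@v); face=((L+Rr)/2@v)*v+f*n;print("face from upright",face)
for b in[np.array([.5056,.2758])]:print("vs base",(b-face)@v,(b-face)@n)
E
```

```text
upright yaw 114.61815877979154 resid 0.0005720061286698663
L [100  99  98  98  98  98  98 100 115 126 126 126 126 126 125 125 125 125
 126 125]
R [219 219 218 219 219 219 219 219 222 214  70  94  97  97  96  98  97]
len 0.18043821819247213
face from upright [0.50529532 0.27598791]
vs base 0.00019828164028036236 -0.00029803638475710536
```

Request:
carry_out --targets '[[[3.9, 1.6, 4, 0, 0, 2.3, 8.5], [3.9, 1.6, 8, 0, 0, 2.3, 8.5], [3.9, 1.6, 12, 0, 0, 2.3, 8.5], [3.9, 1.6, 16, 0, 0, 2.3, 8.5], [3.9, 1.6, 19, 0, 0, 2.3, 8.5], [3.9, 1.6, 21.5, 0, 0, 2.3, 8.5], [3.9, 1.6, 23.5, 0, 0, 2.3, 8.5], [3.9, 1.6, 25, 0, 0, 2.3, 8.5], [3.9, 1.6, 26, 0, 0, 2.3, 8.5], [3.9, 1.6, 26, 0, 0, 2.3, 8.5], [3.9, 1.6, 26, 0, 0, 2.3, 8.5]]]'

```text
t: 3.42
tcp_pos: [0.5309, 0.2377, 0.0701]
tool_rot: [0.54, 0.841, -0.0, -0.0]
force: [-0.3, 1.7, 1.0]
finger_gap: 0.995
gripper_force: 0.0
```

Request:
carry_out --targets '[[[0, 0, 0, 0, 0, 0, 5], [0, 0, 0, 0, 0, 0, 4], [0, 0, 0, 0, 0, 0, 3.4], [0, 0, 0, 0, 0, 0, 3], [0, 0, 0, 0, 0, 0, 2.5], [0, 0, 0, 0, 0, 0, 2], [0, 0, 0, 0, 0, 0, 2], [0, 0, 0, 0, 0, 0, 2], [0, 0, 0, 0, 0, 0, 2], [0, 0, 0, 0, 0, 0, 2], [0, 0, 0, 0, 0, 0, 2], [0, 0, 0, 0, 0, 0, 2]]]' --force 60

```text
t: 4.42
tcp_pos: [0.5301, 0.239, 0.0708]
tool_rot: [0.539, 0.842, -0.0, -0.0]
force: [-1.9, -1.5, 6.3]
finger_gap: 0.341
gripper_force: 59.5
```

Request:
carry_out --targets '[[[-0.3, 0, -1, 0, 0, 0, 2], [-0.8, 0, -3, 0, 0, 0, 2], [-1.2, 0, -6, 0, 0, 0, 2], [-1.5, 0, -9, 0, 0, 0, 2], [-2.5, -0.5, -12, 0, 0, 0, 2], [-5, -1.3, -12, 0, 0, 3, 2], [-8, -2.4, -12, 0, 0, 7, 2], [-11, -3.5, -12, 0, 0, 11, 2], [-14, -4.6, -12, 0, 0, 15, 2], [-17, -5.7, -12, 0, 0, 18, 2], [-20, -6.7, -12, 0, 0, 21, 2], [-22.5, -7.5, -12, 0, 0, 24, 2]]]'

```text
t: 5.42
tcp_pos: [0.5555, 0.0012, 0.1894]
tool_rot: [0.704, 0.71, -0.001, -0.001]
force: [0.5, 1.5, -6.0]
finger_gap: 0.342
gripper_force: 60.1
```

```bash
python3 - <<'E'
from h import *
s=manip.sense();print(s["t"],s["tcp_pos"].round(4),R.from_quat(s["tool_rot"]).as_matrix().round(3).tolist(),s["finger_gap"])
im=cams.snapshot("scene");c=cam("scene")
cv2.imwrite("pics/s2.png",cv2.resize(im[130:340,120:330,::-1],None,fx=2.8,fy=2.8,interpolation=cv2.INTER_CUBIC))
# tray from first scene image: floor-level outline
im=cv2.imread("pics/scene0.png")[:,:,::-1].copy();b=blobs(mask(im,105,125))[0]
h=cv2.convexHull(b)[:,0];q=cv2.approxPolyDP(h,4,True);print(h.tolist() if len(q)<4 else q[:,0].tolist())
for z in(0,.035):print(z,onz(c,q[:,0],z)[:,:2].round(3).tolist())
E
```

```text
5.4167 [0.5555 0.0012 0.1894] [[-0.009, 1.0, -0.002], [1.0, 0.009, -0.0], [-0.0, -0.002, -1.0]] 0.3416878371746115
[[239, 221], [280, 240], [246, 294], [204, 269]]
0 [[0.463, 0.069], [0.624, 0.072], [0.633, -0.156], [0.472, -0.15]]
0.035 [[0.479, 0.047], [0.636, 0.05], [0.644, -0.171], [0.487, -0.165]]
```

View pics/s2.png

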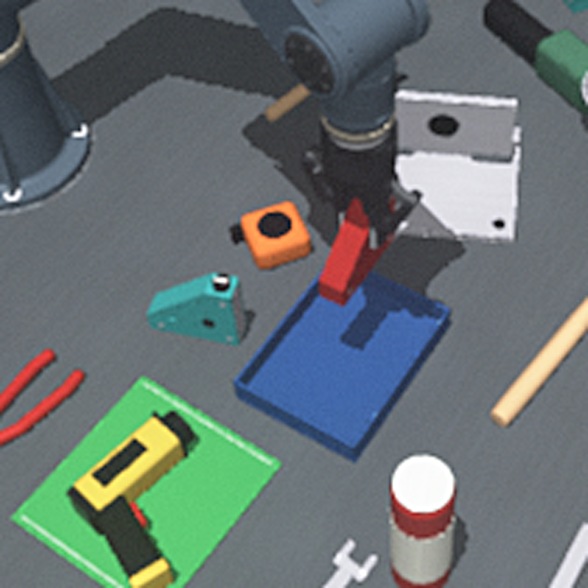

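The magnet is held over the tray's far end, at about (350,250) in the crop. The spot is now uncovered at (443,125).

Request:
carry_out --targets '[[[-2, 0, 0, 0, 0, 0, 2], [-4.3, 0, 2, 0, 0, 0, 2], [-4.3, 0, 5, 0, 0, 0, 2], [-4.3, 0, 8, 0, 0, 0, 2], [-4.3, 0, 10, 0, 0, 0, 2], [-4.3, 0, 11, 0, 0, 0, 2], [-4.3, 0, 11.6, 0, 0, 0, 2], [-4.3, 0, 12, 0, 0, 0, 2], [-4.3, 0, 12.3, 0, 0, 0, 2], [-4.3, 0, 12.4, 0, 0, 0, 2], [-4.3, 0, 12.5, 0, 0, 0, 2], [-4.3, 0, 12.5, 0, 0, 0, 2]]]'

```text
t: 6.47
tcp_pos: [0.5573, -0.0398, 0.0658]
tool_rot: [0.703, 0.711, 0.0, 0.001]
force: [0.0, -0.4, -5.6]
finger_gap: 0.338
gripper_force: 59.9
```

```bash
python3 - <<'E'
from h import *
s=manip.sense();print(s["tcp_pos"].round(4),s["force"].round(2),s["ft_torque"].round(2))
E
```

```text
[ 0.5573 -0.0398  0.0658] [ 0.05 -0.42 -5.64] [ 0.01  0.   -0.01]
```

Request:
carry_out --targets '[[[0, 0, 0.1, 0, 0, 0, 2], [0, 0, 0.2, 0, 0, 0, 2], [0, 0, 0.25, 0, 0, 0, 2], [0, 0, 0.25, 0, 0, 0, 2]]]'

```text
t: 6.8
tcp_pos: [0.557, -0.0398, 0.0628]
tool_rot: [0.703, 0.711, 0.0, 0.0]
force: [-1.0, 0.1, -3.6]
finger_gap: 0.345
gripper_force: 60.1
```

Request:
carry_out --targets '[[[0, 0, 0.08, 0, 0, 0, 2], [0, 0, 0.08, 0, 0, 0, 2.6], [0, 0, 0.08, 0, 0, 0, 3.2], [0, 0, 0.08, 0, 0, 0, 4], [0, 0, 0.08, 0, 0, 0, 5], [0, 0, 0.08, 0, 0, 0, 6], [0, 0, 0.08, 0, 0, 0, 6.5], [0, 0, 0.08, 0, 0, 0, 6.5], [0, 0, -1, 0, 0, 0, 6.5], [0, 0, -4, 0, 0, 0, 6.5], [0, 0, -8, 0, 0, 0, 6.5], [0, 0, -12, 0, 0, 0, 6.5]]]'

```text
t: 7.8
tcp_pos: [0.5559, -0.0395, 0.1836]
tool_rot: [0.703, 0.711, -0.001, -0.001]
force: [0.7, -0.7, 0.7]
finger_gap: 0.761
gripper_force: 0.0
```

```bash
python3 - <<'E'
from h import *
s=manip.sense();p=s["tcp_pos"];M=R.from_quat(s["tool_rot"]).as_matrix();print(s["t"],p.round(4),M.round(3).tolist(),s["finger_gap"])
print("to above gun (tool cm)",100*M.T@(np.array([.4477,-.2932,.19])-p))
cv2.imwrite("pics/s3.png",cams.snapshot("scene")[130:350,80:330,::-1])
E
```

```text
7.8 [ 0.5559 -0.0395  0.1836] [[-0.012, 1.0, -0.003], [1.0, 0.012, 0.001], [0.001, -0.003, -1.0]] 0.7606925214660615
to above gun (tool cm) [-25.23756918 -11.11898682  -0.63326867]
```

View pics/s3.png

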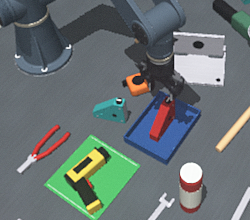

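The magnet stands upright in the tray at about (163,122), and everything else looks undisturbed. Next is the gun.

Request:
carry_out --targets '[[[-3, -1.5, 0, 0, 0, 2, 7.5], [-7, -3.2, 0, 0, 0, 5, 7.5], [-11, -5, 0, 0, 0, 9, 7.5], [-15, -6.7, 0, 0, 0, 12.2, 7.5], [-19, -8.5, 0, 0, 0, 12.2, 7.5], [-22.5, -10, 0, 0, 0, 12.2, 7.5], [-24.5, -10.8, 0, 0, 0, 12.2, 7.5], [-25, -11.1, 2, 0, 0, 12.2, 7.5], [-25, -11.1, 4, 0, 0, 12.2, 7.5], [-25, -11.1, 6, 0, 0, 12.2, 7.5], [-25, -11.1, 6, 0, 0, 12.2, 7.5]]]'

```text
t: 8.77
tcp_pos: [0.4468, -0.2899, 0.12]
tool_rot: [0.775, 0.632, -0.0, -0.003]
force: [0.3, -0.0, -0.4]
finger_gap: 0.878
gripper_force: 0.0
```

```bash
python3 - <<'E'
from h import *
s=manip.sense();p=s["tcp_pos"];M=R.from_quat(s["tool_rot"]).as_matrix();print(s["t"],p.round(4),np.degrees(np.arctan2(M[1,0],M[0,0])),s["finger_gap"])
print("to gun (tool cm)",100*M.T@(np.array([.4481,-.2912,.027])-p))
c=cam("wrist");im=cams.snapshot("wrist");np.savez("w3.npz",im=im,K=c[0],T=c[1])
cv2.imwrite("pics/w3.png",im[:,:,::-1])
E
```

```text
8.7667 [ 0.4468 -0.2899  0.12  ] 78.42042140364782 0.87806351301666
to gun (tool cm) [-0.13206738  0.20240955  9.29942348]
```

View pics/w3.png

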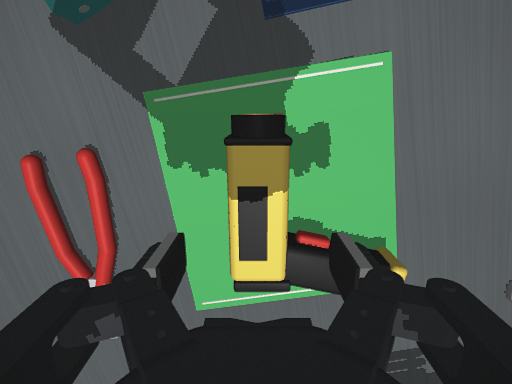

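The gun lies centred between the fingers, with its lens at (258,114), its trigger at row 235 well behind the pads, and the mat clear around it.

Request:
carry_out --targets '[[[-0.1, 0.2, 3, 0, 0, 0, 7.5], [-0.1, 0.2, 6, 0, 0, 0, 7.5], [-0.1, 0.2, 8, 0, 0, 0, 7.5], [-0.1, 0.2, 9, 0, 0, 0, 7.5], [-0.1, 0.2, 9.3, 0, 0, 0, 7.5], [-0.1, 0.2, 9.3, 0, 0, 0, 6], [-0.1, 0.2, 9.3, 0, 0, 0, 5], [-0.1, 0.2, 9.3, 0, 0, 0, 4.5], [-0.1, 0.2, 9.3, 0, 0, 0, 4], [-0.1, 0.2, 9.3, 0, 0, 0, 3.6], [-0.1, 0.2, 9.3, 0, 0, 0, 3.6], [-0.1, 0.2, 9.3, 0, 0, 0, 3.6]]]' --force 60

```text
t: 9.82
tcp_pos: [0.4507, -0.2926, 0.0311]
tool_rot: [0.774, 0.633, 0.0, 0.001]
force: [-1.9, 2.0, 7.3]
finger_gap: 0.528
gripper_force: 62.2
```

Request:
carry_out --targets '[[[0, 0, 0, 0, 0, 0, 3.6], [0, 0, 0, 0, 0, 0, 3.6], [0, 0, 0, 0, 0, 0, 3.6]]]'

```text
t: 10.07
tcp_pos: [0.4508, -0.2926, 0.0311]
tool_rot: [0.774, 0.633, 0.0, 0.001]
force: [-2.2, 2.1, 6.9]
finger_gap: 0.529
gripper_force: 62.2
```

```bash
python3 - <<'E'
from h import *
s=manip.sense();p=s["tcp_pos"];M=R.from_quat(s["tool_rot"]).as_matrix();print(s["t"],p.round(4),np.degrees(np.arctan2(M[1,0],M[0,0])),s["force"].round(1),s["finger_gap"])
im=cams.snapshot("wrist");c=cam("wrist");h=cv2.cvtColor(im,cv2.COLOR_RGB2HSV)
# lens end in TCP frame: rows along centre column
g=cv2.cvtColor(im,cv2.COLOR_RGB2GRAY);print(list(map(int,g[85:130,257])))
y=mask(im,20,34)
for r in (150,170,190,210):
    x=np.where(y[r])[0];x=x[(x>200)&(x<320)]
    q=(onz(c,[[x.min(),r+.5],[x.max()+1,r+.5]],.046)-p)@M;print(r,x.min(),x.max(),q[:,:2].round(4).tolist())
for r in range(100,125,4):print(r,((onz(c,[[257,r+.5]],.025)-p)@M)[0,:2].round(4))
E
```

```text
10.0667 [ 0.4508 -0.2926  0.0311] 78.49431037035293 [-2.2  2.1  6.9] 0.5285179650534132
[89, 89, 89, 89, 90, 89, 90, 89, 89, 90, 90, 90, 89, 90, 89, 89, 89, 90, 89, 90, 90, 89, 89, 97, 122, 104, 28, 31, 32, 32, 31, 31, 33, 32, 32, 33, 32, 33, 32, 32, 31, 34, 33, 32, 32]Traceback (most recent call last):
  File "<stdin>", line 9, in <module>
    return umr_minimum(a, axis, None, out, keepdims, initial, where)
ValueError: zero-size array to reduction operation minimum which has no identity
```

Request:
carry_out --targets '[[[0, 0, -0.5, 0, 0, 0, 3.6], [0, 0, -2, 0, 0, 0, 3.6], [0, 0, -5, 0, 0, 0, 3.6], [0, 0, -8.5, 0, 0, 0, 3.6], [0, 0, -12, 0, 0, 0, 3.6], [0, 0, -14, 0, 0, 0, 3.6], [0, 0, -15, 0, 0, 0, 3.6], [0, 0, -15, 0, 0, 0, 3.6], [0, 0, -15, 0, 0, 0, 3.6]]]'

```text
t: 10.87
tcp_pos: [0.4503, -0.2921, 0.1793]
tool_rot: [0.774, 0.633, 0.0, -0.0]
force: [0.8, 0.8, -2.5]
finger_gap: 0.531
gripper_force: 62.4
```

```bash
python3 - <<'E'
from h import *
s=manip.sense();p=s["tcp_pos"];M=R.from_quat(s["tool_rot"]).as_matrix();print(s["t"],p.round(4),np.degrees(np.arctan2(M[1,0],M[0,0])),s["force"].round(1),s["ft_torque"].round(2),s["finger_gap"])
c=cam("wrist");im=cams.snapshot("wrist");g=cv2.cvtColor(im,cv2.COLOR_RGB2GRAY)
print(list(map(int,g[100:125,257])))
for r in (116,122,128,200,240):print(r,"".join("%4d"%v for v in g[r,215:305:3]))
for r in range(104,120,3):print(r,((onz(c,[[257,r]],p[2]-.006)-p)@M)[0,:2].round(4))
print([(x,((onz(c,[[x,150]],p[2]-.006)-p)@M)[0,:2].round(4).tolist()) for x in(225,257,290)])
cv2.imwrite("pics/w4.png",im[:,:,::-1])
k=cam("side");cv2.imwrite("pics/side4.png",cams.snapshot("side")[60:200,200:400,::-1])
E
```

```text
10.8667 [ 0.4503 -0.2921  0.1793] 78.4825629365939 [ 0.8  0.8 -2.5] [ 0.11 -0.01 -0.  ] 0.5314670291407403
[100, 101, 100, 101, 100, 101, 101, 100, 108, 135, 115, 29, 34, 36, 35, 36, 36, 35, 35, 35, 35, 36, 36, 34, 35]
116   27  27  28  29  30  28  30  31  30  31  31  31  33  34  36  35  34  33  32  31  30  31  29  29  30  29  27  28  27  24
122   25  27  26  27  29  27  30  31  32  29  32  32  34  34  36  35  35  33  32  33  31  31  31  30  29  28  26  28  27  28
128   27  28  27  27  29  30  28  29  31  30  31  32  33  36  36  35  35  34  33  30  30  30  27  28  30  29  29  28  28  24
200  141 143 143 143 142 143 143 143 142 143 143 142 142 143 143 143 143 143 142 143 142 142 142 143 143 144 143 142 142 138
240  139 141 140  29  31  32  31  30  33  30  30  30  32  30  29  31  30  32  29  31 149 141 142 141 142 141 141 142 140 133
104 [0.0711 0.0008]
107 [0.0699 0.0008]
110 [0.0686 0.0008]
113 [0.0673 0.0008]
116 [0.066  0.0008]
119 [0.0647 0.0008]
[(225, [0.0509, -0.0139]), (257, [0.0509, 0.0008]), (290, [0.0509, 0.016])]
```

View pics/w4.png

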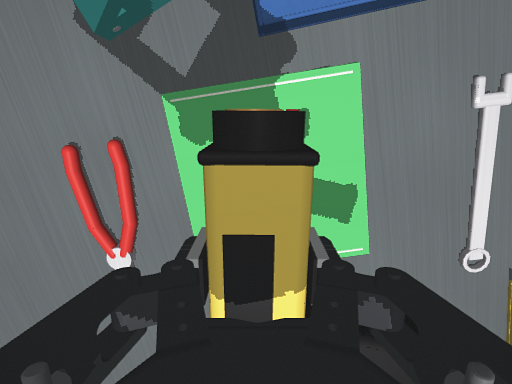

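The gun is held straight and centred, with its lens edge at row 110 and its barrel centred on column 258. I'll carry it over now.

Request:
carry_out --targets '[[[2, 0.2, 0, 0, 0, -2, 3.6], [5, 0.5, 0, 0, 0, -5, 3.6], [8.5, 0.8, 0, 0, 0, -8, 3.6], [12.5, 1.2, 0, 0, 0, -11, 3.6], [16.5, 1.6, 0, 0, 0, -15, 3.6], [20.5, 2, 0, 0, 0, -19, 3.6], [24.5, 2.4, 0, 0, 0, -23, 3.6], [28.5, 2.8, 0, 0, 0, -27, 3.6], [32.5, 3.2, 0, 0, 0, -30, 3.6], [36, 3.5, 0, 0, 0, -33, 3.6], [38.5, 3.7, 0, 0, 0, -35, 3.6], [40, 3.8, 0, 0, 0, -36.1, 3.6]]]'

```text
t: 11.97
tcp_pos: [0.567, 0.0953, 0.1772]
tool_rot: [0.539, 0.843, -0.001, -0.002]
force: [-0.2, -0.3, -2.1]
finger_gap: 0.532
gripper_force: 62.4
```

```bash
cat > t.py <<'E'
from h import *
s=manip.sense();p=s["tcp_pos"];M=R.from_quat(s["tool_rot"]).as_matrix();print(s["t"],p.round(4),np.degrees(np.arctan2(M[1,0],M[0,0])),M[:,2].round(4),s["force"].round(1),s["finger_gap"],s["q"].round(2))
print("to meas (tool cm)",(100*M.T@(np.array([.5752,.1222,.073])-p)).round(2))
E
python3 t.py
```

```text
11.9667 [0.567  0.0953 0.1772] 114.83571227985385 [-0.0036  0.001  -1.    ] [-0.2 -0.3 -2.1] 0.5321893224865438 [-0.03  0.56  1.63  0.    0.96 -0.46]
to meas (tool cm) [ 2.08  1.9  10.42]
```

Request:
carry_out --targets '[[[0.7, 0.6, 1, 0, 0, 0, 3.6], [1.4, 1.2, 3, 0, 0, 0, 3.6], [2, 1.8, 5.5, 0, 0, 0, 3.6], [2, 1.8, 8, 0, 0, 0, 3.6], [2, 1.8, 9.5, 0, 0, 0, 3.6], [2, 1.8, 10.2, 0, 0, 0, 3.6], [2, 1.8, 10.4, 0, 0, 0, 3.6], [2, 1.8, 10.4, 0, 0, 0, 3.6], [2, 1.8, 10.4, 0, 0, 0, 3.6], [2, 1.8, 10.4, 0, 0, 0, 3.6]]]'

```text
t: 12.8
tcp_pos: [0.5765, 0.1174, 0.0765]
tool_rot: [0.541, 0.841, 0.001, 0.001]
force: [-0.1, -0.4, -3.8]
finger_gap: 0.532
gripper_force: 62.2
```

```bash
cat >> t.py <<'E'
c=cam("wrist");im=cams.snapshot("wrist");g=cv2.cvtColor(im,cv2.COLOR_RGB2GRAY);np.savez("w5.npz",im=im,K=c[0],T=c[1])
a=cams.snapshot("scene")
cv2.imwrite("pics/m5.png",np.hstack([cv2.resize(im[:,:,::-1],(400,300)),cv2.resize(a[130:280,190:390,::-1],(400,300),interpolation=cv2.INTER_CUBIC)]))
E
python3 t.py
```

```text
12.8 [0.5765 0.1174 0.0765] 114.55700936112692 [ 0.0022  0.     -1.    ] [-0.1 -0.4 -3.8] 0.5320398470059368 [ 0.01  0.72  1.66 -0.    0.76 -0.42]
to meas (tool cm) [0.49 0.08 0.35]
```

View pics/m5.png

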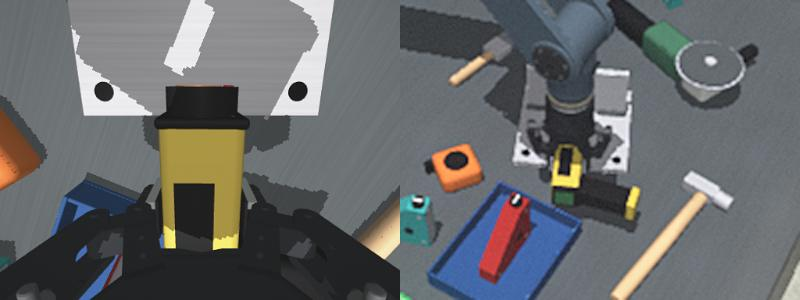

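The left half shows the base plate's front corners symmetric about the gun. The lens width fits its expected height, so the gun is level. The right half shows the gun in front of the bracket with nothing touching. I'll correct the last few millimetres and hold.

Request:
carry_out --targets '[[[0.2, 0, 0.15, 0, 0, 0, 3.6], [0.45, 0.05, 0.35, 0, 0, 0, 3.6], [0.45, 0.05, 0.35, 0, 0, 0, 3.6], [0.45, 0.05, 0.35, 0, 0, 0, 3.6], [0.45, 0.05, 0.35, 0, 0, 0, 3.6], [0.45, 0.05, 0.35, 0, 0, 0, 3.6], [0.45, 0.05, 0.35, 0, 0, 0, 3.6], [0.45, 0.05, 0.35, 0, 0, 0, 3.6]]]'

```text
t: 13.57
tcp_pos: [0.5743, 0.1219, 0.072]
tool_rot: [0.54, 0.841, -0.0, 0.0]
force: [0.1, -1.0, -2.8]
finger_gap: 0.53
gripper_force: 62.2
```

```bash
python3 t.py; python3 - <<'E'
from h import *
d=np.load("w5.npz");im=d["im"];c=(d["K"],d["T"])
s=manip.sense();p=s["tcp_pos"];M=R.from_quat(s["tool_rot"]).as_matrix()
g=cv2.cvtColor(im,cv2.COLOR_RGB2GRAY).astype(int)
E=[]
for x in list(range(140,200,4))+list(range(325,375,4)):
    k=np.argmin(np.diff(g[125:175,x]));E.append([x+.5,126+k])
P=onz(c,E,.012)[:,:2];a=np.polyfit(P[:,0],P[:,1],1);v=np.array([1,a[0]])/np.hypot(1,a[0]);n=np.array([-v[1],v[0]])
r=135;row=g[r];k=np.where(row>185)[0];print(k.min(),k.max())
print("yaw",np.degrees(np.arctan2(n[1],n[0])),"dist front edge from TCP",np.median((P-p[:2])@n),"expect",.1688-.13)
q=onz(c,[[k.min(),r+.5],[k.max()+1,r+.5]],.012)[:,:2];print("lateral base ends",((q-p[:2])@v).round(4))
for r in(112,120,128):
    x=np.where(im[r,:,:].max(1)<60)[0];x=x[(x>190)&(x<330)];print(r,x.min(),x.max()+1)
for r in range(100,116):print(r,im[r,258],end=";")
E
```

```text
13.5667 [0.5743 0.1219 0.072 ] 114.58012155022557 [-0. -0. -1.] [ 0.1 -1.  -2.8] 0.5304178167150224 [ 0.02  0.73  1.66 -0.    0.76 -0.41]
to meas (tool cm) [-0.01  0.1  -0.1 ]
103 412
yaw 114.68239495246137 dist front edge from TCP 0.03905017992340572 expect 0.0388
lateral base ends [-0.0986  0.1006]
112 212 305
120 213 305
128 213 304
100 [139 137 141];101 [139 137 141];102 [138 138 141];103 [138 136 140];104 [138 137 140];105 [139 138 141];106 [138 138 140];107 [138 137 143];108 [147 138 139];109 [186 131  88];110 [153 102  64];111 [28 30 35];112 [35 37 38];113 [36 36 37];114 [36 37 38];115 [36 37 37];
```

Request:
carry_out --targets '[[[0, 0.05, -0.1, 0, 0, 0, 3.6], [0, 0.05, -0.1, 0, 0, 0, 3.6], [0, 0.05, -0.1, 0, 0, 0, 3.6], [0, 0.05, -0.1, 0, 0, 0, 3.6], [0, 0.05, -0.1, 0, 0, 0, 3.6], [0, 0.05, -0.1, 0, 0, 0, 3.6], [0, 0.05, -0.1, 0, 0, 0, 3.6], [0, 0.05, -0.1, 0, 0, 0, 3.6], [0, 0.05, -0.1, 0, 0, 0, 3.6], [0, 0.05, -0.1, 0, 0, 0, 3.6], [0, 0.05, -0.1, 0, 0, 0, 3.6], [0, 0.05, -0.1, 0, 0, 0, 3.6]]]'

```text
t: 14.67
tcp_pos: [0.5747, 0.1221, 0.073]
tool_rot: [0.54, 0.841, -0.0, -0.0]
force: [0.9, -0.2, -1.7]
finger_gap: 0.527
gripper_force: 62.2
```

Request:
carry_out --targets '[[[0, 0, 0, 0, 0, 0, 3.6], [0, 0, 0, 0, 0, 0, 3.6], [0, 0, 0, 0, 0, 0, 3.6], [0, 0, 0, 0, 0, 0, 3.6], [0, 0, 0, 0, 0, 0, 3.6], [0, 0, 0, 0, 0, 0, 3.6], [0, 0, 0, 0, 0, 0, 3.6], [0, 0, 0, 0, 0, 0, 3.6], [0, 0, 0, 0, 0, 0, 3.6], [0, 0, 0, 0, 0, 0, 3.6], [0, 0, 0, 0, 0, 0, 3.6], [0, 0, 0, 0, 0, 0, 3.6]]]'

```text
t: 15.67
tcp_pos: [0.5747, 0.1221, 0.073]
tool_rot: [0.54, 0.841, 0.0, 0.0]
force: [-0.1, -0.1, -2.3]
finger_gap: 0.527
gripper_force: 62.2
```

Request:
carry_out --targets '[[[0, 0, 0, 0, 0, 0, 3.6], [0, 0, 0, 0, 0, 0, 3.6], [0, 0, 0, 0, 0, 0, 3.6], [0, 0, 0, 0, 0, 0, 3.6], [0, 0, 0, 0, 0, 0, 3.6], [0, 0, 0, 0, 0, 0, 3.6], [0, 0, 0, 0, 0, 0, 3.6], [0, 0, 0, 0, 0, 0, 3.6], [0, 0, 0, 0, 0, 0, 3.6], [0, 0, 0, 0, 0, 0, 3.6], [0, 0, 0, 0, 0, 0, 3.6], [0, 0, 0, 0, 0, 0, 3.6]]]'

```text
t: 16.67
tcp_pos: [0.5747, 0.1221, 0.073]
tool_rot: [0.54, 0.841, -0.0, -0.0]
force: [0.0, -0.3, -2.0]
finger_gap: 0.53
gripper_force: 62.2
```

Request:
carry_out --targets '[[[0, 0, 0, 0, 0, 0, 3.6], [0, 0, 0, 0, 0, 0, 3.6], [0, 0, 0, 0, 0, 0, 3.6], [0, 0, 0, 0, 0, 0, 3.6], [0, 0, 0, 0, 0, 0, 3.6], [0, 0, 0, 0, 0, 0, 3.6], [0, 0, 0, 0, 0, 0, 3.6], [0, 0, 0, 0, 0, 0, 3.6]]]'

```text
t: 17.33
tcp_pos: [0.5747, 0.1221, 0.073]
tool_rot: [0.54, 0.841, -0.0, -0.0]
force: [0.5, -0.4, -2.0]
finger_gap: 0.532
gripper_force: 62.2
```

```bash
head -3 t.py > u.py; python3 u.py; python3 - <<'E'
from h import *
s=manip.sense();p=s["tcp_pos"];M=R.from_quat(s["tool_rot"]).as_matrix()
print("back cm",100*M.T@(np.array([.4503,-.2921,.18])-p))
E
```

```text
17.3333 [0.5747 0.1221 0.073 ] 114.58593113477212 [-1.e-04  0.e+00 -1.e+00] [ 0.5 -0.4 -2. ] 0.5318687957916994 [ 0.02  0.73  1.66  0.    0.76 -0.41]
to meas (tool cm) [-0.01  0.05 -0.  ]
back cm [-32.49134331 -28.5462646  -10.70056944]
```

Request:
carry_out --targets '[[[-0.5, 0, -1, 0, 0, 0, 3.6], [-1, 0, -3.5, 0, 0, 0, 3.6], [-1, 0, -7, 0, 0, 0, 3.6], [-1, 0, -10, 0, 0, 0, 3.6], [-1, 0, -11, 0, 0, 0, 3.6]]]'

```text
t: 17.75
tcp_pos: [0.5819, 0.1127, 0.1883]
tool_rot: [0.54, 0.841, 0.003, 0.004]
force: [1.5, 0.5, -2.7]
finger_gap: 0.529
gripper_force: 62.5
```

Request:
carry_out --targets '[[[-1.5, -1.5, 0, 0, 0, 2, 3.6], [-4, -3.8, 0, 0, 0, 5, 3.6], [-7, -6.5, 0, 0, 0, 8, 3.6], [-10, -9.2, 0, 0, 0, 12, 3.6], [-13, -11.8, 0, 0, 0, 16, 3.6], [-16, -14.5, 0, 0, 0, 20, 3.6], [-19, -17.2, 0, 0, 0, 24, 3.6], [-22, -20, 0, 0, 0, 28, 3.6], [-25, -22.7, 0, 0, 0, 31, 3.6], [-27.8, -25.2, 0, 0, 0, 34, 3.6], [-30, -27.2, 0, 0, 0, 36, 3.6], [-31.5, -28.5, 0, 0, 0, 36, 3.6]]]'

```text
t: 18.75
tcp_pos: [0.4494, -0.2954, 0.1829]
tool_rot: [0.775, 0.632, -0.0, 0.0]
force: [0.8, -0.7, -2.0]
finger_gap: 0.53
gripper_force: 62.1
```

Request:
carry_out --targets '[[[0, 0, 0, 0, 0, 0, 3.6], [0, 0, 0, 0, 0, 0, 3.6], [0, 0, 0, 0, 0, 0, 3.6]]]'

```text
t: 19.0
tcp_pos: [0.4502, -0.2912, 0.1826]
tool_rot: [0.774, 0.633, 0.0, -0.001]
force: [0.4, 0.3, -2.3]
finger_gap: 0.524
gripper_force: 62.2
```

```bash
python3 u.py; python3 - <<'E'
from h import *
s=manip.sense();p=s["tcp_pos"];M=R.from_quat(s["tool_rot"]).as_matrix()
print("to lay cm",100*M.T@(np.array([.4507,-.2930,.0311])-p))
E
```

```text
19.0 [ 0.4502 -0.2912  0.1826] 78.56873304042989 [-0.0011  0.0016 -1.    ] [ 0.4  0.3 -2.3] 0.5240418285595262 [-0.78  0.5   1.72  0.    0.92 -0.58]
to meas (tool cm) [42.98  4.07 11.02]
to lay cm [-0.19162012  0.10620905 15.15354137]
```

Request:
carry_out --targets '[[[-0.1, 0.1, 2.5, 0, 0, 0, 3.6], [-0.1, 0.1, 6, 0, 0, 0, 3.6], [-0.1, 0.1, 9.5, 0, 0, 0, 3.6], [-0.1, 0.1, 12, 0, 0, 0, 3.6], [-0.1, 0.1, 13.5, 0, 0, 0, 3.6], [-0.1, 0.1, 14.3, 0, 0, 0, 3.6], [-0.1, 0.1, 14.7, 0, 0, 0, 3.6], [-0.1, 0.1, 14.9, 0, 0, 0, 3.6], [-0.1, 0.1, 15, 0, 0, 0, 3.6], [-0.1, 0.1, 15.1, 0, 0, 0, 3.6], [-0.1, 0.1, 15.1, 0, 0, 0, 3.6], [-0.1, 0.1, 15.1, 0, 0, 0, 3.6]]]'

```text
t: 20.0
tcp_pos: [0.4519, -0.2935, 0.0328]
tool_rot: [0.774, 0.633, 0.0, 0.001]
force: [0.2, 0.5, -2.3]
finger_gap: 0.528
gripper_force: 62.1
```

Request:
carry_out --targets '[[[0, 0, 0.05, 0, 0, 0, 3.6], [0, 0, 0.1, 0, 0, 0, 3.6], [0, 0, 0.1, 0, 0, 0, 3.6]]]'

```text
t: 20.25
tcp_pos: [0.4516, -0.2933, 0.0312]
tool_rot: [0.774, 0.633, 0.0, 0.0]
force: [-0.1, 0.4, -2.3]
finger_gap: 0.532
gripper_force: 62.2
```

Request:
carry_out --targets '[[[0, 0, 0.05, 0, 0, 0, 3.6], [0, 0, 0.1, 0, 0, 0, 3.6], [0, 0, 0.1, 0, 0, 0, 3.6]]]'

```text
t: 20.5
tcp_pos: [0.4516, -0.2933, 0.0311]
tool_rot: [0.774, 0.633, 0.0, 0.0]
force: [-1.6, 1.1, 6.6]
finger_gap: 0.53
gripper_force: 63.5
```

Request:
carry_out --targets '[[[0, 0, 0.05, 0, 0, 0, 3.6], [0, 0, 0.05, 0, 0, 0, 3.6], [0, 0, 0.05, 0, 0, 0, 3.6]]]'

```text
t: 20.75
tcp_pos: [0.4516, -0.2933, 0.0311]
tool_rot: [0.774, 0.633, 0.0, 0.0]
force: [-2.5, 2.0, 11.0]
finger_gap: 0.532
gripper_force: 64.0
```

Contact is firm and the gun is down. I'll ease off, open the fingers and rise.

Request:
carry_out --targets '[[[0, 0, -0.1, 0, 0, 0, 3.6], [0, 0, -0.1, 0, 0, 0, 4.4], [0, 0, -0.1, 0, 0, 0, 4.8], [0, 0, -0.1, 0, 0, 0, 5.4], [0, 0, -0.1, 0, 0, 0, 6.2], [0, 0, -0.1, 0, 0, 0, 7], [0, 0, -0.1, 0, 0, 0, 7], [0, 0, -0.1, 0, 0, 0, 7], [0, 0, -1, 0, 0, 0, 7], [0, 0, -4, 0, 0, 0, 7], [0, 0, -8, 0, 0, 0, 7], [0, 0, -12, 0, 0, 0, 7]]]'

```text
t: 21.75
tcp_pos: [0.4508, -0.2924, 0.1504]
tool_rot: [0.774, 0.633, -0.0, -0.001]
force: [0.9, -0.6, 0.5]
finger_gap: 0.819
gripper_force: 0.0
```

Request:
carry_out --targets '[[[0, 0, -4, 0, 0, 0, 7], [0, 0, -8, 0, 0, 0, 7], [0, 0, -12, 0, 0, 0, 7], [0, 0, -14, 0, 0, 0, 7], [0, 0, -14, 0, 0, 0, 7], [0, 0, -14, 0, 0, 0, 7]]]'

```text
t: 22.25
tcp_pos: [0.4517, -0.2933, 0.2914]
tool_rot: [0.774, 0.633, 0.0, 0.002]
force: [0.1, 0.3, 0.1]
finger_gap: 0.819
gripper_force: 0.0
```

```bash
python3 u.py; python3 - <<'E'
from h import *
a=cams.snapshot("wrist");b=cams.snapshot("scene")
cv2.imwrite("pics/f.png",np.hstack([cv2.resize(a,(400,300)),cv2.resize(b,(400,300))])[:,:,::-1])
E
```

```text
22.25 [ 0.4517 -0.2933  0.2914] 78.58920486778987 [ 0.0027 -0.0026 -1.    ] [0.1 0.3 0.1] 0.8190954310739447 [-0.78  0.36  1.6   0.    1.18 -0.58]
to meas (tool cm) [43.21  3.81 21.76]
```

View pics/f.png

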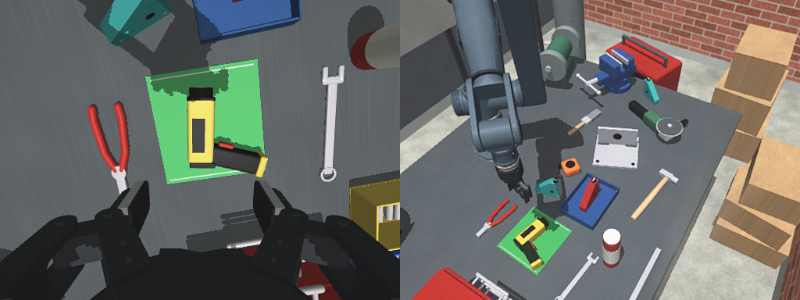

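The gun lies flat on its mat at (200,130) in the left half. The magnet stands in the tray at (590,195) in the right half, and nothing else has moved.

```bash
python3 -c "
from station import sign_off
print(sign_off())"
```

```text
the job is handed in; nothing more can be done
None
```

The job is done and handed in at about 22 s: the red magnet stands in the blue tray, the thermometer was held still for about 3 s, square to the plate, about 10 cm from it and aimed at the middle of the spot, and it now lies flat on its mat.

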